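# Load the bar into the saw guide up to its hidden stop

## Task

Load the brass bar into the saw guide ready for cutting: lay it upright in the open trough and slide it lengthwise into the covered tunnel until you feel it meet the hidden spring stop and press it in by a few millimetres. Push gently, never driving the stop to the end of its spring, then let go of the bar. Leave the grey steel bar where it lies.

Things in the scene. Friction and masses are not known exactly. Their poses are not given: they have to be found in the camera images.
- brass_bar: Plain brass-coloured rectangular bar, 160 mm long (its x axis), 20 mm wide (y), 36 mm high (z), 0.35 kg, both ends alike; it stands on its 20 mm wide long face on the bench. Origin: centre of its underside. Grasp it across its 20 mm width.
- grey_bar: A bystander: silver-grey steel bar of the same shape and size as the brass bar. Origin: centre of its underside.
- saw_guide: Saw guide fixed to the bench on a 40 mm high wooden block: open aluminium trough, then closed green tunnel. Origin: on the bench under the middle of the tunnel's mouth; x points into the tunnel, z up. Trough: x = -135 mm to 0, outer end open (the bar may overhang it); floor 46 mm above the bench; side rails rise to 54 mm above the bench, 34 mm apart inside, 46 mm over all.
- tunnel_mouth (a point): Middle of the tunnel's mouth on the floor, 46 mm above the guide's origin; same axes. The tunnel runs 105 mm inward: floor and inner width (34 mm) as the trough, 50 mm high inside, roof top 100 mm above the bench, far end closed. The stop is inside, out of sight and set differently each time: the bar first touches it when its front end is 20 to 55 mm inside the mouth.
- stop_plunger (a joint): How far the hidden stop's spring plunger has been pressed in, in m: 0 free, 0.016 at the end of its spring. It starts to give at about 1.5 N and needs about 1 N more for each mm; when the bar is released it springs back to some 2 to 4 mm (or stays where it is if pressed less). Says nothing of where the stop stands.

How it is judged:
By the outcome, as a careful person would: the job done as asked, in the order asked, and still so for the second after the job is handed in, with the robot touching nothing.
It also fails if it takes over 38 s, if anything falls off the work surface, if the arm or the gripper's body presses on something with over 40 N, if the wrist force passes 120 N, or if a joint passes its speed limit or range.

## Robot

A 6-joint arm with a two-finger parallel gripper is mounted at the origin on a cart in front of the work surface, level with it; the furniture and walls round the work are solid. World frame = base frame: x ahead of the robot, y to its left, z up, the work surface at z = 0. Lengths are in m, angles in rad, forces in N, time in s.
With the tool pointing down it reaches from about 0.25 to 0.85 m from the base axis. Payload 12.5 kg.
Tool frame: the origin (TCP) lies between the finger pads; the fingertips stand 14 mm ahead of it and the grasp point (between the pads) lies 5 mm behind it; z points along the fingers, y is the line along which they close (so a half turn about z gives the same grasp; the last joint's range is limited). The gripper opens to 93 mm and grips with 3 to 60 N. Pads are 15 mm wide; open, the fingers measure 128 mm over their backs; the gripper's body (75 mm by 188 mm) begins 65 mm behind the grasp point.
Start: joints at [1.038, 0.351, 1.652, -0, 1.139, -0.085], TCP at [0.238, 0.496, 0.233] pointing down, gripper open.
Joint ranges: [-2.75, 2.75], [-0.79, 2.1], [0.01, 2.65], [-1.57, 4.71], [0.07, 3.14], [-2.87, 2.87]. Speed limits (rad/s): [2.22, 2.22, 2.79, 3.14, 3.14, 3.14].

## Interface

Orientations are given as a rotation vector (axis times angle).
In Python, from plant import bot, snapshot gives the robot as it stands.
- The arm moves only by the tool arm_command, never from a script. Its argument "deltas" is a list that holds one entry, the list of rows, each a list of 4 numbers: the shift along the world's x, y, z in mm, then the turn about the world's z in rad. In form: [[[tx, ty, tz, spin], ...]]. A call has 1 to 10 rows; each row shifts and turns the commanded pose from where the row before left it; what a row does not reach is not made up. A row lasts 1/12 s, in which the tool goes at most 41.7 mm and 7.16 degrees, less where a joint would pass 70% of its speed; a pose out of reach is approached as far as the arm can. A call is refused whole if a number of a shift passes 41.7 or a number of a turn 0.125, either way. A call with a gripper value outside its range is refused whole. "claw" is the finger opening in mm, from 0 to 93, set as the call begins (left out, the last holds). The fingers move at their own pace and stop on an object; the grip force is fixed at half the most. Time passes only in rows, so rows that do not move let the fingers close. It gives the time, the measured TCP pose, the force, the opening and the grip force at its end, in the units of the state.
- bot.read_state(): the state, without advancing time (a new reading comes with each control period).
- snapshot(name): name is "side" or "top"; returns a dict with "img" (480x640x3 uint8, red, green, blue), "fx", "fy", "cx", "cy" (pixels), "rvec" (rotation vector, rad) and "tvec" (3), from world to camera coordinates, as OpenCV has them. Camera axes: x right, y down, z forward; pixel columns grow to the right and rows downward; lengths in m; the calibration is good to about 2 mm. A picture is of the moment at which its call begins. There is no depth.
- bot.sign_off(): hands the job in; it is judged then, once.
The state is a dict: "clock": time; "q": joint angles; "qvel": joint speeds; "joint_efforts": joint torques, N m; "eef_pos": TCP position; "eef_rot": TCP orientation; "wrist_force": force on the tool from outside, world axes, zero at the start; "ft_torque": the same for the moment, N m; "finger_gap": finger opening in m; "finger_force": force on a finger pad.
Only numpy, scipy, OpenCV 4.12 (cv2) and the standard library are available. Lean on these libraries where they do the work, as an engineer would, in place of code of your own. Each camera call takes 0.05 s, during which the arm holds its last target. There are 200 camera calls.

## Working session

There is one attempt and no reset: what is moved stays moved. The work goes in short steps, Python scripts to look and compute and a tool call to move; the robot and the scene stay as the last step left them, time stands still between calls to the robot, and variables do not carry over. Pictures are saved under pics/ and viewed, at most 10 in all, crops included, and the job is handed in when it is done.

Besides the shell and the picture viewer there is one more tool, called after "Call:" as name(argument=value, ...) on one line, values as JSON. arm_command: Moves the arm, as the interface text tells. Its arguments: {"type":"object","properties":{"deltas":{"type":"array"},"claw":{"type":"number"}},"required":["deltas"]}

```bash
mkdir -p pics; ls
python3 - <<'E'
from plant import bot, snapshot
import cv2,pickle
print(bot.read_state())
for n in("side","top"):
    s=snapshot(n); cv2.imwrite(f"pics/{n}0.png",s["img"][:,:,::-1]); pickle.dump(s,open(f"{n}.pkl","wb"))
    print({k:v for k,v in s.items() if k!="img"})
E
```

```text
pics
{'clock': 0.0, 'q': array([ 1.03840156e+00,  3.51268033e-01,  1.65242417e+00,  2.33438863e-05,
        1.13908557e+00, -8.46131839e-02]), 'qvel': array([ 0.00030194, -0.00072389,  0.00146704,  0.00165133, -0.00045052,
       -0.00138787]), 'joint_efforts': array([-3.40931882e-03, -4.97318029e+01, -2.85253608e+01,  6.98834402e-02,
        2.57030904e-02, -8.64885260e-05]), 'eef_pos': array([0.23794427, 0.49550409, 0.23208397]), 'eef_rot': array([-6.97442515e-01, -3.06280713e+00,  1.76336995e-03]), 'wrist_force': array([ 0.84422315,  1.4290449 , -0.02924804]), 'ft_torque': array([0.02925559, 0.01697328, 0.00446656]), 'finger_force': 0.0, 'finger_gap': 0.09296698763217472}
{'fx': 460.48299655736776, 'fy': 460.48299655736776, 'cx': 327.1581724700708, 'cy': 238.90270075135035, 'rvec': array([ 2.07805343,  0.10502467, -0.03958277]), 'tvec': array([-0.53561058,  0.10295316,  0.78353024])}
{'fx': 448.9421366540273, 'fy': 448.9421366540273, 'cx': 316.1786186354278, 'cy': 243.040431021009, 'rvec': array([ 2.14903947, -2.17634607,  0.1435471 ]), 'tvec': array([0.17869924, 0.52869763, 0.85539359])}
```

View pics/side0.png

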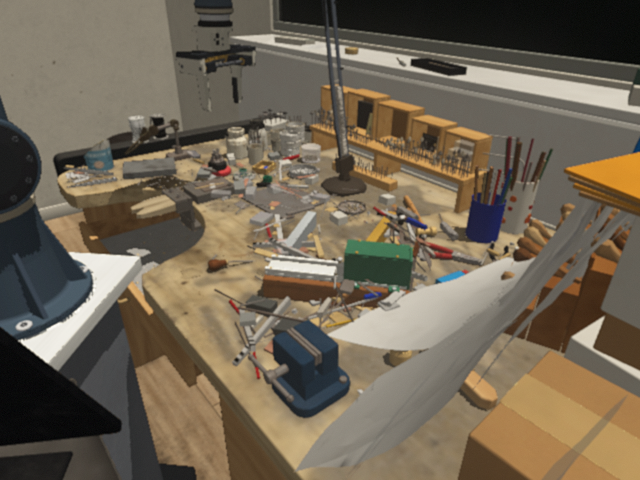

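View pics/top0.png

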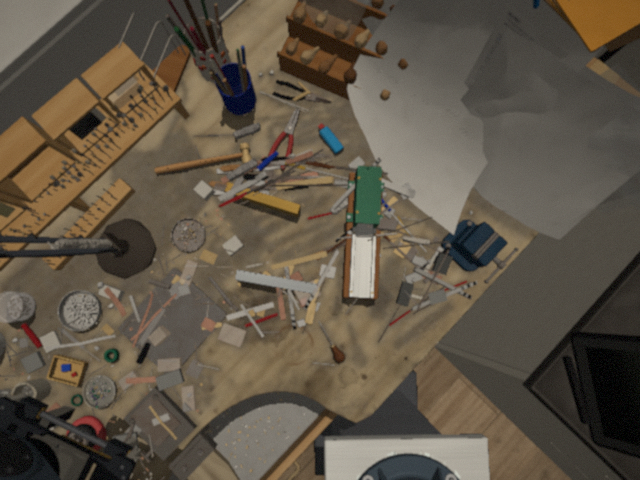

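Top view: guide with the trough at about (360,265) and the green tunnel at (368,195). There is a grey bar at about (277,281) and a brass candidate at about (270,206). I'll enlarge both views.

Run:
```python
import cv2
a=cv2.imread("pics/top0.png")[150:310,215:425]; cv2.imwrite("pics/topc.png",cv2.resize(a,None,fx=3.7,fy=3.7,interpolation=cv2.INTER_CUBIC))
a=cv2.imread("pics/side0.png")[190:320,240:440]; cv2.imwrite("pics/sidec.png",cv2.resize(a,None,fx=4,fy=4,interpolation=cv2.INTER_CUBIC))
```

```text
(no output)
```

View pics/topc.png

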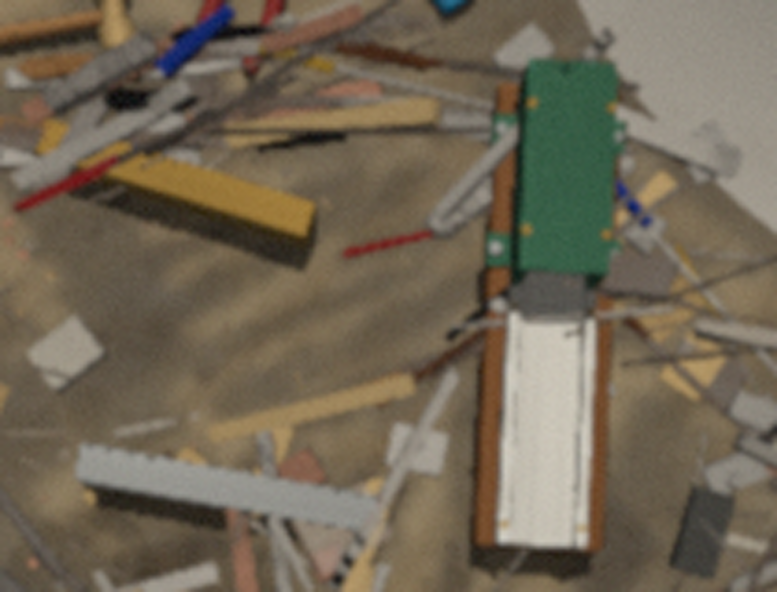

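View pics/sidec.png

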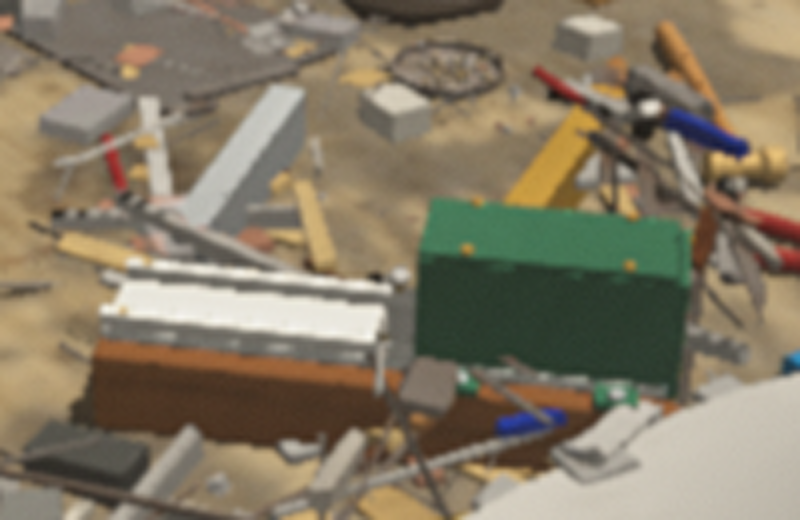

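Crops: the brass bar's top face runs from its clear right end at (310,221) in the top crop up-left, where its left end is partly hidden under clutter. Its left end in the side view is behind the tunnel. The grey bar and the guide are clear. Now I'll triangulate.

```bash
cat > h.py <<'E'
import numpy as np,cv2,pickle
def load(n): return pickle.load(open(n+".pkl","rb"))
def cam(s):
    R=cv2.Rodrigues(s["rvec"])[0]; K=np.array([[s["fx"],0,s["cx"]],[0,s["fy"],s["cy"]],[0,0,1.]])
    return K,R,s["tvec"].reshape(3)
def ray(s,p):
    K,R,t=cam(s); d=R.T@np.linalg.inv(K)@[p[0],p[1],1]; return -R.T@t,d/np.linalg.norm(d)
def atz(s,p,z):
    c,d=ray(s,p); return c+d*(z-c[2])/d[2]
def tri(s1,p1,s2,p2):
    A=[];b=[]
    for s,p in((s1,p1),(s2,p2)):
        c,d=ray(s,p); M=np.eye(3)-np.outer(d,d);A.append(M);b.append(M@c)
    x,r,_,_=np.linalg.lstsq(np.vstack(A),np.hstack(b),rcond=None); return x,float(np.sqrt(r[0]))
def proj(s,X): return cv2.projectPoints(np.atleast_2d(X).astype(float),s["rvec"],s["tvec"],cam(s)[0],None)[0].reshape(-1,2)
def edge(s1,a1,s2,a2): # line seen as segment in two views -> plane intersection
    n=[]
    for s,(p,q) in((s1,a1),(s2,a2)):
        c,d=ray(s,p);_,e=ray(s,q); m=np.cross(d,e);m/=np.linalg.norm(m); n.append((m,m@c))
    d=np.cross(n[0][0],n[1][0]);d/=np.linalg.norm(d); return n,d
E
python3 - <<'E'
from h import *
np.set_printoptions(precision=4,suppress=True)
T,S=load("top"),load("side")
ct=lambda p:(215+(p[0]+.5)/3.7-.5,150+(p[1]+.5)/3.7-.5); cs=lambda p:(240+(p[0]+.5)/4-.5,190+(p[1]+.5)/4-.5)
for n,a,b in[("roof FF",(514,268),(432,202)),("roof FN",(604,275),(420,253)),("roof RN",(616,65),(690,280)),("roof RF",(530,62),(688,222)),
 ("rail F out",(498,543),(125,260)),("rail N out",(588,549),(100,310)),("grey farend L",(80,445),(265,88))]:
    print(n,*tri(T,ct(a),S,cs(b)))
# brass edges
for n,a,b in[("left/top edge",((145,155),(315,205)),((510,203),(583,103))),("right/low",((110,178),(306,238)),((553,206),(603,112)))]:
    N,d=edge(T,[ct(p) for p in a],S,[cs(p) for p in b])
    # point on line beneath top ray of the right corner
    c,r=ray(T,ct(a[1])); m,k=N[1]; X=c+r*(k-m@c)/(m@r); print(n,"pt",X,"dir",d)
for p in[(315,205),(306,238),(145,155),(110,178)]: print(p,atz(T,ct(p),.036))
# HSV mask of brass, top
h=cv2.cvtColor(T["img"],cv2.COLOR_RGB2HSV); m=cv2.inRange(h,(17,140,100),(27,255,255)); k,l,st,ce=cv2.connectedComponentsWithStats(m)
for i in range(1,k):
    if st[i][4]>15: 
        pts=np.argwhere(l==i)[:,::-1].astype(np.float32); print(st[i],ce[i],cv2.minAreaRect(pts))
E
```

```text
roof FF [0.5616 0.1033 0.0957] 0.0006045056529475707
roof FN [0.5582 0.0587 0.0966] 0.0017749000966625094
roof RN [0.6658 0.0494 0.0971] 0.0020930401467029055
roof RF [0.6676 0.093  0.0987] 0.0024082242464896235
rail F out [0.4256 0.1108 0.0527] 0.0003619899413291485
rail N out [0.423  0.0651 0.0551] 0.0018964753872822869
grey farend L [0.4699 0.3262 0.0383] 0.013639773275892966
left/top edge pt [0.6032 0.2032 0.0534] dir [-0.3006 -0.9536  0.0171]
right/low pt [ 0.5983  0.2102 -0.0139] dir [-0.2867 -0.951  -0.1154]
(315, 205) [0.6068 0.2036 0.036 ]
(306, 238) [0.5889 0.2086 0.036 ]
(145, 155) [0.6352 0.2949 0.036 ]
(110, 178) [0.6228 0.3136 0.036 ]
[ 557    0   83   51 2071] [601.2482  18.5336] ((597.9999389648438, 24.999996185302734), (81.99998474121094, 49.99999237060547), 0.0)
[156  95   5   9  16] [157.875   98.5625] ((158.0, 99.0), (8.0, 4.0), 90.0)
[ 11 143   8  18  39] [ 14.5641 151.    ] ((15.405657768249512, 151.6697998046875), (16.895347595214844, 7.005387783050537), 74.05460357666016)
[ 21 167   9  13  24] [ 25.4167 172.375 ] ((25.749996185302734, 172.75001525878906), (6.363960266113281, 11.31370735168457), 45.0)
[298 166   7   3  16] [301.0625 166.9375] ((301.0, 167.0), (2.0, 6.0), 90.0)
[ 38 171  12  12  31] [ 43.0968 177.5484] ((42.46552276611328, 177.91380310058594), (10.956025123596191, 9.841853141784668), 68.19859313964844)
[225 182   8   9  38] [228.4737 185.8421] ((228.61767578125, 186.5294189453125), (5.3357834815979, 8.48874568939209), 14.03624439239502)
[236 189  14   6  19] [243.5263 191.1053] ((242.45001220703125, 191.35000610351562), (2.213594675064087, 13.914021492004395), 71.56504821777344)
[245 192  55  22 473] [274.1163 201.8584] ((272.14056396484375, 201.04324340820312), (54.847015380859375, 9.557791709899902), 17.102725982666016)
```

```bash
python3 - <<'E'
from h import *
from scipy.optimize import least_squares
np.set_printoptions(precision=4,suppress=True)
T,S=load("top"),load("side")
ct=lambda p:(215+(p[0]+.5)/3.7-.5,150+(p[1]+.5)/3.7-.5); cs=lambda p:(240+(p[0]+.5)/4-.5,190+(p[1]+.5)/4-.5)
M=np.array([[0,.023,.1],[0,-.023,.1],[.105,-.023,.1],[.105,.023,.1],[-.135,.023,.054],[-.135,-.023,.054]])
pt=np.array([ct(p) for p in[(514,268),(604,275),(616,65),(530,62),(498,543),(588,549)]])
ps=np.array([cs(p) for p in[(432,202),(420,253),(690,280),(688,222),(125,260),(100,310)]])
def place(v,M):
    c,s=np.cos(v[2]),np.sin(v[2]); return M@np.array([[c,-s,0],[s,c,0],[0,0,1]]).T+[v[0],v[1],v[3]]
for use in((1,1),(1,0),(0,1)):
    f=lambda v:np.r_[use[0]*(proj(T,place(v,M))-pt).ravel(),use[1]*(proj(S,place(v,M))-ps).ravel()]
    g=lambda v:f(np.r_[v,0.])
    r=least_squares(g,[.56,.08,-.07]); print("guide",use,r.x,"rms",np.sqrt(np.mean(r.fun**2)))
# brass: visible near end corners + edge points in top and side (signed offset to edges)
B=np.array([[-.08,.01,.036],[-.08,-.01,.036],[.08,.01,.036],[.08,-.01,.036]])
def ld(p,a,b): d=(b-a)/np.linalg.norm(b-a); return d[0]*(p[1]-a[1])-d[1]*(p[0]-a[0])
def fb(v,free):
    P=place(v if free else np.r_[v,0.],B); t=proj(T,P); s=proj(S,P); A=lambda p:np.array(p)
    r=[*(t[0]-ct((315,205)))] + [*(t[1]-ct((306,238)))]
    r+=[ld(A(ct(p)),t[0],t[2]) for p in[(145,155),(230,180)]]+[ld(A(ct(p)),t[1],t[3]) for p in[(110,178),(210,209)]]
    r+=[ld(A(cs(p)),s[0],s[2]) for p in[(510,203),(583,103)]]+[ld(A(cs(p)),s[1],s[3]) for p in[(553,206),(603,112)]]
    return np.array(r)
# +y side of bar frame: heading 72deg => left normal points -x ; swap so edge order is right
B[:,1]*=-1
for free in(0,1):
    r=least_squares(fb,[.622,.282,1.26]+[0.]*free,args=(free,)); print("brass",r.x,"rms",np.sqrt(np.mean(r.fun**2)))
    v=r.x if free else np.r_[r.x,0.]
    img=cv2.imread("pics/top0.png")
    P=proj(T,place(v,B)); print(P[2:],proj(T,place(v,np.array([[0,0,.036],[-.015,0,.036]]))))
import sys
v=np.r_[r.x[:3],0.] if 0 else v
def draw(im,s,P,col): 
    q=np.round(proj(s,P)*8).astype(int)
    for i in range(len(q)): cv2.line(im,tuple(map(int,q[i])),tuple(map(int,q[(i+1)%len(q)])),col,1,shift=0) if 0 else None
    return proj(s,P)
out=[]
r0=least_squares(fb,[.622,.282,1.26],args=(0,)).x; rg=least_squares(lambda v:np.r_[(proj(T,place(np.r_[v,0.],M))-pt).ravel(),(proj(S,place(np.r_[v,0.],M))-ps).ravel()],[.56,.08,-.07]).x
for s,n,(x0,y0,w,h) in((T,"top",(215,170,200,140)),(S,"side",(255,190,200,140))):
    im=cv2.resize(cv2.imread(f"pics/{n}0.png")[y0:y0+h,x0:x0+w],None,fx=4,fy=4,interpolation=cv2.INTER_CUBIC)[:300 if n=="side" else 560]
    for P,idx in((place(np.r_[r0,0.],B),[0,1,3,2]),(place(np.r_[rg,0.],M),[0,1,2,3]),(place(np.r_[rg,0.],np.array([[0,.017,.046],[-.135,.017,.046],[-.135,-.017,.046],[0,-.017,.046]])),[0,1,2,3])):
        q=((proj(s,P)-[x0,y0]+.5)*4-.5)[idx].round().astype(int); cv2.polylines(im,[q],True,(255,0,255),1)
    cv2.imwrite(f"pics/ov_{n}.png",im)
E
python3 - <<'E'
from plant import bot
import numpy as np
from scipy.spatial.transform import Rotation as R
s=bot.read_state();print(R.from_rotvec(s["eef_rot"]).as_matrix().round(3))
E
```

```text
guide (1, 1) [ 0.5603  0.0786 -0.0692] rms 1.0254089034721836
guide (1, 0) [ 0.5587  0.0796 -0.0668] rms 0.46790878696725513
guide (0, 1) [ 0.5615  0.0759 -0.0734] rms 0.5420143609043173
brass [0.6245 0.2815 1.2243] rms 4.749530822887637
[[224.5451 179.169 ]
 [221.0172 188.4115]] [[260.5231 196.72  ]
 [267.6229 199.1536]]
brass [ 0.6241  0.2824  1.2348 -0.0079] rms 4.614390884607934
[[224.6554 180.7794]
 [221.2562 189.9809]] [[260.5187 197.8156]
 [267.5838 200.1559]]
[[-0.901  0.433 -0.001]
 [ 0.433  0.901 -0.001]
 [ 0.    -0.001 -1.   ]]
```

View pics/ov_top.png

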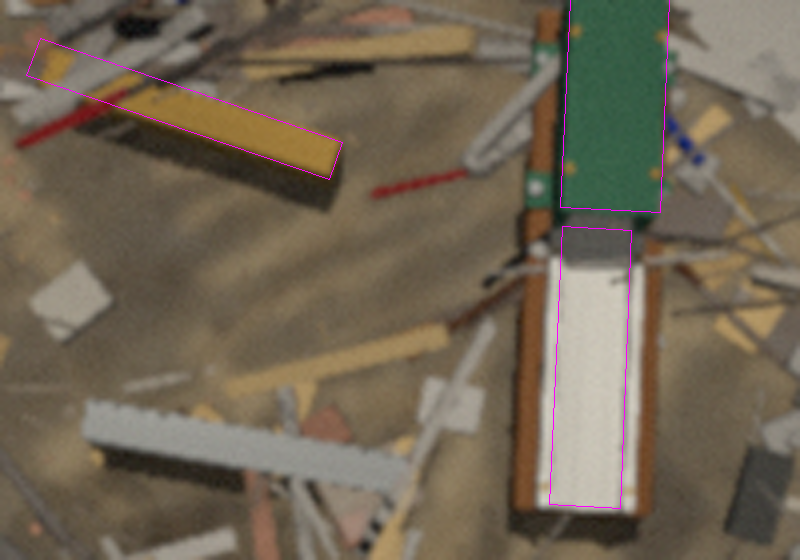

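The overlay shows the guide fit sitting on the green roof and the trough. The brass outline runs along the bar, and a yellow patch at (55,65) in the overlay confirms the hidden end. I had the side-view brass edges swapped, so I'll refit.

Run:
```python
from h import *
from scipy.optimize import least_squares
np.set_printoptions(precision=4,suppress=True)
T,S=load("top"),load("side")
ct=lambda p:np.array((215+(p[0]+.5)/3.7-.5,150+(p[1]+.5)/3.7-.5)); cs=lambda p:np.array((240+(p[0]+.5)/4-.5,190+(p[1]+.5)/4-.5))
def place(v,M):
    c,s=np.cos(v[2]),np.sin(v[2]); return M@np.array([[c,-s,0],[s,c,0],[0,0,1]]).T+[v[0],v[1],v[3]]
B=np.array([[-.08,-.01,.036],[-.08,.01,.036],[.08,-.01,.036],[.08,.01,.036]])
def ld(p,a,b): d=(b-a)/np.linalg.norm(b-a); return d[0]*(p[1]-a[1])-d[1]*(p[0]-a[0])
def fb(v,sw):
    v=np.r_[v,0.][:4]; P=place(v,B); t=proj(T,P); s=proj(S,P)
    r=[*(t[0]-ct((315,205)))] + [*(t[1]-ct((306,238)))]
    r+=[ld(ct(p),t[0],t[2]) for p in[(145,155),(230,180)]]+[ld(ct(p),t[1],t[3]) for p in[(110,178),(210,209)]]
    r+=[sw*ld(cs(p),s[1],s[3]) for p in[(510,203),(583,103)]]+[sw*ld(cs(p),s[0],s[2]) for p in[(553,206),(603,112)]]
    return np.array(r)
for n,sw in((3,1),(4,1),(3,0)):
    r=least_squares(fb,([.622,.282,1.26,0.])[:n],args=(sw,)); print("brass",r.x,"rms",np.sqrt(np.mean(r.fun**2)))
    v=np.r_[r.x,0.][:4]; print(" grasp",place(v,np.array([[-.02,0,0]])))
```

```text
brass [0.6239 0.2818 1.2652] rms 1.3994739398572698
 grasp [[0.6178 0.2628 0.    ]]
brass [ 0.6235  0.2827  1.2735 -0.0091] rms 0.7012330325751659
 grasp [[ 0.6177  0.2636 -0.0091]]
brass [0.6221 0.2824 1.2616] rms 0.3453107763815764
 grasp [[0.616  0.2633 0.    ]]
```

Run:
```python
from h import *
T,S=load("top"),load("side")
# predicted top face edges of bar on bench (v=.622,.2824,1.262) in the side crop
c,s=np.cos(1.262),np.sin(1.262)
for z in(.026,.036,.046):
    for y in(.01,-.01):
        X=np.array([[.6221+c*a-s*y,.2824+s*a+c*y,z] for a in(-.08,0,.08)]); print(z,y,((proj(S,X)-[240,190]+.5)*4).round().tolist())
im=cv2.imread("pics/side0.png")[205:255,345:420]; im=cv2.resize(im,None,fx=10,fy=10,interpolation=cv2.INTER_CUBIC); cv2.imwrite("pics/br.png",im)
```

```text
0.026 0.01 [[492.0, 224.0], [541.0, 155.0], [585.0, 95.0]]
0.026 -0.01 [[530.0, 233.0], [578.0, 163.0], [619.0, 102.0]]
0.036 0.01 [[493.0, 207.0], [542.0, 139.0], [586.0, 79.0]]
0.036 -0.01 [[531.0, 215.0], [579.0, 146.0], [621.0, 86.0]]
0.046 0.01 [[494.0, 189.0], [544.0, 122.0], [587.0, 63.0]]
0.046 -0.01 [[533.0, 197.0], [580.0, 129.0], [622.0, 69.0]]
```

View pics/br.png

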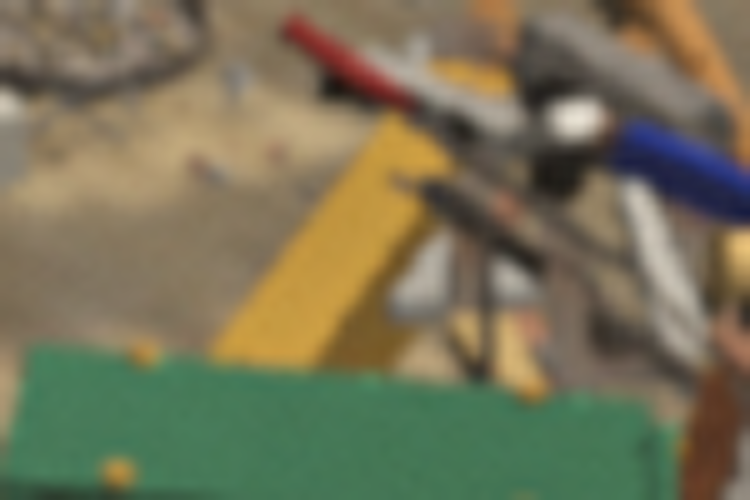

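Call:
arm_command(deltas=[[[20,-35,0,-0.119],[20,-35,0,-0.119],[20,-35,0,-0.119],[20,-35,0,-0.119],[37,-12,0,-0.119],[37,-12,0,-0.119],[37,-12,0,-0.119],[37,-12,0,-0.119],[37,-12,0,-0.119],[37,-12,0,-0.119]]], claw=70)

```text
clock: 0.93
eef_pos: [0.5417, 0.2827, 0.2323]
eef_rot: [-2.301, -2.139, 0.001]
wrist_force: [-0.2, 0.9, 0.6]
finger_gap: 0.0699
finger_force: 0.0
```

Call:
arm_command(deltas=[[[37,-10,-20,-0.12],[37,-10,-30,-0.12],[0,0,-30,0],[0,0,0,0]]])

```text
clock: 1.27
eef_pos: [0.6057, 0.2637, 0.151]
eef_rot: [-2.534, -1.852, 0.015]
wrist_force: [-1.5, 0.2, -1.7]
finger_gap: 0.0702
finger_force: 0.0
```

Call:
arm_command(deltas=[[[6,0,-25,0],[5,0,-25,0],[0,0,-25,0],[0,0,-20,0],[0,0,0,0]]])

```text
clock: 1.68
eef_pos: [0.616, 0.2655, 0.0599]
eef_rot: [-2.532, -1.857, 0.009]
wrist_force: [-0.4, -0.4, -0.5]
finger_gap: 0.0703
finger_force: 0.0
```

Run:
```python
from plant import snapshot,bot
import cv2
print(bot.read_state()["wrist_force"].round(1),bot.read_state()["q"].round(2))
a=snapshot("top")["img"][150:270,200:340,::-1]; b=snapshot("side")["img"][170:290,320:460,::-1]
import numpy as np
cv2.imwrite("pics/g1.png",cv2.resize(np.hstack([a,b]),(800,343),interpolation=cv2.INTER_CUBIC))
```

```text
[-0.4 -0.4 -0.5] [0.34 0.76 1.42 0.   0.96 0.64]
```

View pics/g1.png

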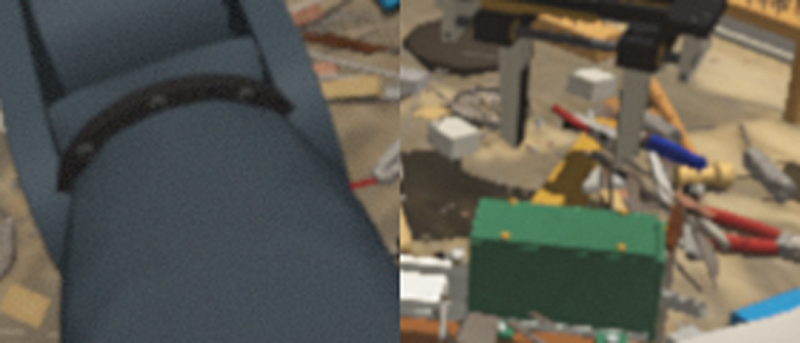

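The top view is hidden by the arm. In the side view the fingers at (515,140) and (630,150) straddle the brass bar at (570,175). I'll descend and close.

Call:
arm_command(deltas=[[[0,-1,-12,0],[0,-1,-12,0],[0,0,-10,0],[0,0,0,0]]])

```text
clock: 2.12
eef_pos: [0.6172, 0.2631, 0.0264]
eef_rot: [-2.534, -1.855, 0.005]
wrist_force: [-0.5, -0.0, -0.1]
finger_gap: 0.0699
finger_force: 0.0
```

Call:
arm_command(deltas=[[[0,0,0,0],[0,0,0,0],[0,0,0,0],[0,0,0,0],[0,0,0,0],[0,0,0,0],[0,0,0,0],[0,0,0,0]]], claw=10)

```text
clock: 2.78
eef_pos: [0.6185, 0.2636, 0.0288]
eef_rot: [2.535, 1.856, 0.0]
wrist_force: [4.4, -1.6, 2.8]
finger_gap: 0.0213
finger_force: 2.4
```

Call:
arm_command(deltas=[[[0,0,0,0],[0,0,0,0],[0,0,0,0],[0,0,0,0]]])

```text
clock: 3.12
eef_pos: [0.6186, 0.2636, 0.0288]
eef_rot: [2.535, 1.856, 0.0]
wrist_force: [0.8, 0.0, 0.5]
finger_gap: 0.0198
finger_force: 29.9
```

Call:
arm_command(deltas=[[[0,0,8,0],[0,0,15,0],[0,0,25,0],[0,0,30,0],[0,0,30,0],[0,0,20,0],[0,0,0,0]]])

```text
clock: 3.7
eef_pos: [0.6204, 0.2643, 0.1627]
eef_rot: [2.533, 1.854, 0.012]
wrist_force: [1.3, 0.4, -2.1]
finger_gap: 0.02
finger_force: 29.9
```

Call:
arm_command(deltas=[[[-15,-16,0,-0.1211],[-16,-16,0,-0.1211],[-16,-16,0,-0.1211],[-16,-16,0,-0.1211],[-16,-16,0,-0.1211],[-16,-16,0,-0.1211],[-16,-16,0,-0.1211],[-16,-16,0,-0.1211],[-16,-16,0,-0.1211],[-16,-16,0,-0.1211]]])

```text
clock: 4.53
eef_pos: [0.4578, 0.1029, 0.156]
eef_rot: [3.141, 0.074, -0.002]
wrist_force: [0.6, -0.2, -3.0]
finger_gap: 0.0194
finger_force: 29.9
```

Call:
arm_command(deltas=[[[-13,-17,0,-0.1211],[0,0,-20,0],[0,0,-20,0],[0,0,0,0],[0,0,0,0]]])

```text
clock: 4.95
eef_pos: [0.4456, 0.0865, 0.1161]
eef_rot: [3.139, -0.107, -0.004]
wrist_force: [1.1, 1.1, -3.2]
finger_gap: 0.0198
finger_force: 29.9
```

Run:
```python
from plant import snapshot,bot
import cv2,numpy as np
s=bot.read_state(); print(s["eef_pos"].round(4),s["eef_rot"].round(3),s["wrist_force"].round(1),s["q"].round(2), s["clock"])
from scipy.spatial.transform import Rotation as R
m=R.from_rotvec(s["eef_rot"]).as_matrix(); print(np.arctan2(m[1,1],m[0,1]), m[:,2].round(3))
a=snapshot("side")["img"][190:310,240:440,::-1]; cv2.imwrite("pics/p1.png",cv2.resize(a,(800,480),interpolation=cv2.INTER_CUBIC))
```

```text
[0.4456 0.0865 0.1161] [ 3.139 -0.107 -0.004] [ 1.1  1.1 -3.2] [0.09 0.35 1.99 0.   0.8  1.73] 4.95
-1.6391050944726169 [-0.003 -0.    -1.   ]
```

View pics/p1.png

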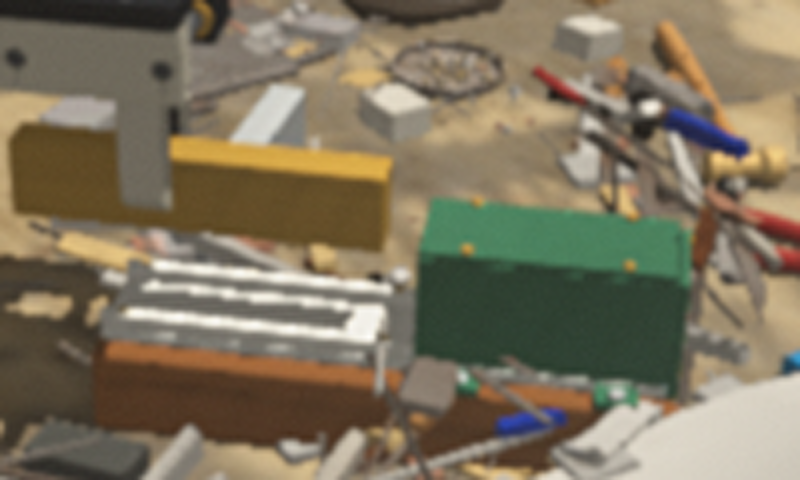

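The bar hangs level over the trough, parallel to it, with its front end at (387,215), short of the tunnel at (420,250). I'll lower it.

Call:
arm_command(deltas=[[[0,0,-10,0],[0,0,-10,0],[0,0,-8,0],[0,0,-6,0],[0,0,-2,0],[0,0,0,0],[0,0,0,0]]])

```text
clock: 5.58
eef_pos: [0.4465, 0.0866, 0.0807]
eef_rot: [3.14, -0.107, -0.0]
wrist_force: [0.4, 0.7, -4.7]
finger_gap: 0.0199
finger_force: 29.9
```

Call:
arm_command(deltas=[[[0,0,-1,0],[0,0,-1,0],[0,0,-1,0],[0,0,0,0],[0,0,0,0]]])

```text
clock: 6.0
eef_pos: [0.4464, 0.0866, 0.0777]
eef_rot: [-3.14, 0.107, -0.0]
wrist_force: [-0.4, -0.7, -3.2]
finger_gap: 0.02
finger_force: 29.9
```

Call:
arm_command(deltas=[[[0,0,-1,0],[0,0,0,0],[0,0,0,0]]])

```text
clock: 6.25
eef_pos: [0.4464, 0.0866, 0.0767]
eef_rot: [3.14, -0.107, -0.0]
wrist_force: [-0.4, 1.2, -3.5]
finger_gap: 0.0199
finger_force: 29.9
```

Call:
arm_command(deltas=[[[0,0,-1,0],[0,0,0,0],[0,0,0,0]]])

```text
clock: 6.5
eef_pos: [0.4464, 0.0866, 0.0756]
eef_rot: [3.14, -0.107, -0.0]
wrist_force: [-0.4, -0.7, -3.2]
finger_gap: 0.0198
finger_force: 29.9
```

Call:
arm_command(deltas=[[[0,0,-1,0],[0,0,0,0],[0,0,0,0]]])

```text
clock: 6.75
eef_pos: [0.4464, 0.0866, 0.0746]
eef_rot: [3.14, -0.107, -0.0]
wrist_force: [0.2, -0.7, -2.9]
finger_gap: 0.0198
finger_force: 29.9
```

Call:
arm_command(deltas=[[[0,0,-0.5,0],[0,0,0,0],[0,0,0,0]]])

```text
clock: 7.0
eef_pos: [0.4464, 0.0866, 0.0742]
eef_rot: [3.14, -0.107, -0.0]
wrist_force: [0.9, 0.1, -3.1]
finger_gap: 0.0198
finger_force: 29.9
```

Call:
arm_command(deltas=[[[0,0,-0.5,0],[0,0,0,0],[0,0,0,0]]])

```text
clock: 7.25
eef_pos: [0.4465, 0.0866, 0.0737]
eef_rot: [-3.14, 0.107, -0.0]
wrist_force: [-0.9, -0.7, -1.2]
finger_gap: 0.0195
finger_force: 29.9
```

Call:
arm_command(deltas=[[[0,0,-0.5,0],[0,0,0,0],[0,0,0,0]]])

```text
clock: 7.5
eef_pos: [0.4465, 0.0866, 0.0737]
eef_rot: [-3.14, 0.107, -0.0]
wrist_force: [-2.5, -1.1, 7.3]
finger_gap: 0.0202
finger_force: 29.9
```

Call:
arm_command(deltas=[[[0,0,0.6,0],[2,-0.14,0,0],[4,-0.28,0,0],[4,-0.28,0,0],[4,-0.28,0,0],[4,-0.28,0,0],[4,-0.28,0,0],[4,-0.28,0,0],[2,-0.14,0,0],[0,0,0,0]]])

```text
clock: 8.33
eef_pos: [0.475, 0.0846, 0.0737]
eef_rot: [-3.14, 0.107, -0.001]
wrist_force: [1.0, 0.1, -1.4]
finger_gap: 0.0201
finger_force: 29.9
```

Call:
arm_command(deltas=[[[1,-0.07,0,0],[1,-0.07,0,0],[0,0,0,0],[0,0,0,0]]])

```text
clock: 8.67
eef_pos: [0.4765, 0.0845, 0.0738]
eef_rot: [-3.14, 0.107, -0.0]
wrist_force: [0.1, -0.1, -2.3]
finger_gap: 0.0197
finger_force: 29.9
```

Call:
arm_command(deltas=[[[1,-0.07,0,0],[1,-0.07,0,0],[1,-0.07,0,0],[0,0,0,0],[0,0,0,0]]])

```text
clock: 9.08
eef_pos: [0.4795, 0.0843, 0.0738]
eef_rot: [-3.14, 0.107, -0.0]
wrist_force: [0.7, 0.4, -2.7]
finger_gap: 0.0199
finger_force: 29.9
```

Call:
arm_command(deltas=[[[1,-0.07,0,0],[1,-0.07,0,0],[1,-0.07,0,0],[0,0,0,0],[0,0,0,0]]])

```text
clock: 9.5
eef_pos: [0.4826, 0.084, 0.0738]
eef_rot: [-3.14, 0.107, -0.0]
wrist_force: [0.4, -0.2, -2.4]
finger_gap: 0.0199
finger_force: 29.9
```

Call:
arm_command(deltas=[[[1,-0.07,0,0],[1,-0.07,0,0],[1,-0.07,0,0],[0,0,0,0],[0,0,0,0]]])

```text
clock: 9.92
eef_pos: [0.4856, 0.0839, 0.0738]
eef_rot: [-3.14, 0.107, -0.0]
wrist_force: [0.7, -0.5, -2.8]
finger_gap: 0.02
finger_force: 29.9
```

Call:
arm_command(deltas=[[[1,-0.07,0,0],[1,-0.07,0,0],[1,-0.07,0,0],[0,0,0,0],[0,0,0,0]]])

```text
clock: 10.33
eef_pos: [0.4885, 0.0836, 0.0738]
eef_rot: [-3.14, 0.107, -0.0]
wrist_force: [0.3, -0.0, -3.9]
finger_gap: 0.0198
finger_force: 29.9
```

Call:
arm_command(deltas=[[[1,-0.07,0,0],[1,-0.07,0,0],[1,-0.07,0,0],[0,0,0,0],[0,0,0,0]]])

```text
clock: 10.75
eef_pos: [0.4916, 0.0834, 0.0738]
eef_rot: [-3.14, 0.107, -0.0]
wrist_force: [-0.2, -0.1, -3.1]
finger_gap: 0.0198
finger_force: 29.9
```

Call:
arm_command(deltas=[[[1,-0.07,0,0],[1,-0.07,0,0],[1,-0.07,0,0],[0,0,0,0],[0,0,0,0]]])

```text
clock: 11.17
eef_pos: [0.4945, 0.0832, 0.0737]
eef_rot: [-3.14, 0.107, -0.0]
wrist_force: [0.1, 0.5, -3.1]
finger_gap: 0.02
finger_force: 29.9
```

Call:
arm_command(deltas=[[[1,-0.07,0,0],[1,-0.07,0,0],[1,-0.07,0,0],[0,0,0,0],[0,0,0,0]]])

```text
clock: 11.58
eef_pos: [0.4976, 0.083, 0.0738]
eef_rot: [-3.14, 0.107, -0.0]
wrist_force: [0.4, -0.1, -2.1]
finger_gap: 0.0197
finger_force: 29.9
```

Call:
arm_command(deltas=[[[1,-0.07,0,0],[1,-0.07,0,0],[1,-0.07,0,0],[0,0,0,0],[0,0,0,0]]])

```text
clock: 12.0
eef_pos: [0.5006, 0.0828, 0.0738]
eef_rot: [-3.14, 0.107, -0.0]
wrist_force: [0.5, 0.1, -3.2]
finger_gap: 0.02
finger_force: 29.9
```

Call:
arm_command(deltas=[[[1,-0.07,0,0],[1,-0.07,0,0],[1,-0.07,0,0],[0,0,0,0],[0,0,0,0]]])

```text
clock: 12.42
eef_pos: [0.5034, 0.0826, 0.0738]
eef_rot: [3.14, -0.107, -0.0]
wrist_force: [-1.5, 1.0, -1.8]
finger_gap: 0.0195
finger_force: 29.9
```

Call:
arm_command(deltas=[[[1,-0.07,0,0],[1,-0.07,0,0],[1,-0.07,0,0],[0,0,0,0],[0,0,0,0]]])

```text
clock: 12.83
eef_pos: [0.5058, 0.0824, 0.0737]
eef_rot: [3.14, -0.107, -0.003]
wrist_force: [-6.4, -0.2, 2.8]
finger_gap: 0.0196
finger_force: 29.9
```

Call:
arm_command(deltas=[[[1,-0.07,0.2,0],[1,-0.07,0,0],[0,0,0,0],[0,0,0,0],[0,0,0,0]]])

```text
clock: 13.25
eef_pos: [0.5075, 0.0823, 0.0738]
eef_rot: [3.14, -0.107, -0.004]
wrist_force: [-6.6, -0.3, 1.3]
finger_gap: 0.0195
finger_force: 29.9
```

Call:
arm_command(deltas=[[[1,-0.07,0,0],[0,0,0,0],[0,0,0,0],[0,0,0,0]]])

```text
clock: 13.58
eef_pos: [0.5082, 0.0822, 0.0737]
eef_rot: [3.14, -0.107, -0.005]
wrist_force: [-8.2, -0.2, 2.8]
finger_gap: 0.0197
finger_force: 29.9
```

Call:
arm_command(deltas=[[[0,0,0,0],[0,0,0,0],[0,0,0,0],[0,0,0,0],[0,0,0,0]]], claw=45)

```text
clock: 14.0
eef_pos: [0.5098, 0.0821, 0.0741]
eef_rot: [-3.14, 0.107, -0.001]
wrist_force: [-0.7, -0.3, -0.6]
finger_gap: 0.044
finger_force: 0.0
```

Released. I'll retract straight up, back away and look.

Call:
arm_command(deltas=[[[0,0,8,0],[0,0,20,0],[0,0,30,0],[0,0,35,0],[0,0,35,0],[-20,30,20,0],[-20,35,0,0],[-20,35,0,0],[-20,35,0,0],[0,0,0,0]]])

```text
clock: 14.83
eef_pos: [0.4265, 0.2214, 0.2228]
eef_rot: [-3.139, 0.101, -0.0]
wrist_force: [1.1, -0.0, 0.5]
finger_gap: 0.0454
finger_force: 0.0
```

Call:
arm_command(deltas=[[[-10,35,0,0],[-10,35,0,0],[-10,35,0,0],[-10,35,0,0],[0,0,0,0],[0,0,0,0],[0,0,0,0]]])

```text
clock: 15.42
eef_pos: [0.3896, 0.3566, 0.2222]
eef_rot: [3.139, -0.107, 0.0]
wrist_force: [0.4, -0.4, -0.1]
finger_gap: 0.0448
finger_force: 0.0
```

Run:
```python
from plant import snapshot,bot
import cv2,numpy as np
from h import *
s=bot.read_state(); print(s["eef_pos"].round(3),s["wrist_force"].round(1),s["clock"])
T=snapshot("top"); S=snapshot("side")
a=T["img"][150:310,240:420,::-1]; b=S["img"][180:340,240:420,::-1]
cv2.imwrite("pics/f1.png",cv2.resize(np.hstack([a,b]),(800,356),interpolation=cv2.INTER_CUBIC))
```

```text
[0.39  0.357 0.222] [ 0.4 -0.4 -0.1] 15.4167
```

View pics/f1.png

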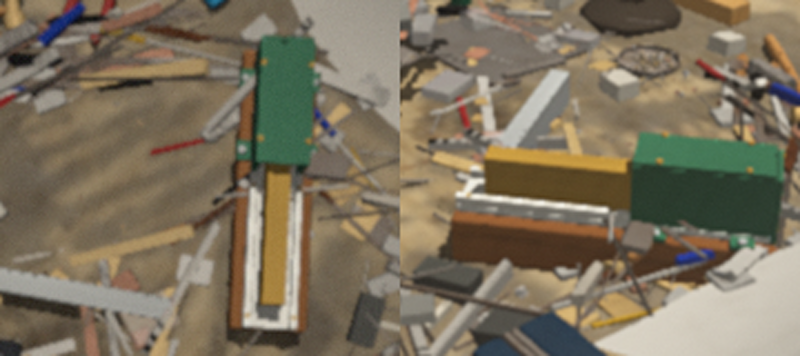

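The bar stands upright in the trough, with its front inside the tunnel mouth at (275,165) and its rear end at (270,300) in the top view. The grey bar is untouched.

```bash
python3 -c "
from plant import bot
print(bot.sign_off())"
```

```text
the job is handed in; nothing more can be done
None
```

The brass bar stands upright in the saw guide with its front inside the tunnel; I felt it meet the stop, pressed it in about 5 mm by arm travel (about 8 N), let go and handed the job in at about 15.5 s, with the grey bar left where it lay; the verdict was not shown.

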